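# Weigh a pool ball on the sprung-hook scale

### The job

Weigh the pool ball: lift the carrier that has the ball in it by its wooden knob and hang its top bar in the hook of the scale, letting the sprung hook take the weight gently so that it never hits its bottom stop, and let go. Only when the hook and the carrier have stopped bobbing and swinging, press the scale's button fully down and let it spring back. Leave the carrier hanging with the ball in it, and leave the empty carrier and the other things on the table where they are.

Things in the scene. Friction and masses are not known exactly. Their poses are not given: they have to be found in the camera images.
- carrier: The loaded ball carrier, loose, 0.12 to 0.20 kg without the ball: an open aluminium cup 74 mm across and 36 mm high (inner floor 5 mm up, inner radius 33 mm), with two 6 mm steel rods rising at y = -35 and +35 mm to a level 6 mm top bar along y, and a wooden knob on the bar. Under the bar it is open along x, so the hook enters along x from either side. Origin: centre of the underside; z up.
- knob (a point): Middle of the loaded carrier's upright round wooden knob, 24 mm across and 44 mm tall; this point is 160 mm above the carrier's underside.
- bar (a point): Middle of the loaded carrier's top bar, on its axis, straight under the knob, 135 mm above the carrier's underside. The clear opening below it is 64 mm wide and reaches down 70 mm to the ball's top.
- cup (a point): Point in the loaded carrier's cup where the ball's centre rests, 34 mm above the carrier's underside.
- cueball_center (a point): Centre of the off-white pool ball, 57 mm across, 0.14 to 0.21 kg, loose in the loaded carrier's cup with about 4 mm of play all round.
- spare: The empty carrier, the same shape as the loaded one, with no ball in it; it stays where it is. The two may stand on either side of the table.
- scale: Grey scale, fixed. Base plate 180 x 140 x 18 mm; column 24 (x) x 34 (y) mm, 245 mm high, centred at x = +65 mm; the hook's arm runs level from it in -x. A black console at x = -70 to 0, y = -190 to -70 mm, 30 mm high, carries a small display and the button. Origin: centre of the base's underside; x points from the hook's open end to the column, z up.
- saddle (a point): Where the axis of a hung bar rests in the hook's V saddle; moves with the hook; at x = -45, y = 0 mm on the scale, 224 mm above the table unloaded. The hook is an 8 mm steel rod along the scale's x: its open tip is 18 mm to -x and rises 18 mm above this point, its arm goes 98 mm in +x to the column. Bring a bar over the tip in the scale's +x, at least 25 mm above this point, then lower it.
- hook (a joint): How far the sprung hook has dipped, m: 0 unloaded, bottom stop at 0.050. Spring about 160 N/m, so the loaded carrier dips it 15 to 26 mm; lightly damped, it bobs for about two to three seconds when let go suddenly.
- hold (a joint): How far the scale's button is pressed down, m: 0 out, 0.006 fully down (5 N); springs back.
- hold_top (a point): Centre of the top of the round button, 28 mm across, on the console; pressed straight down. On the scale at x = -35, y = -155 mm.
- chalk_a: Chalk cube, 22 mm, loose bystander; origin at the centre of its underside.
- chalk_b: Another chalk cube, 22 mm, loose bystander; origin at the centre of its underside.
- bat: Table-tennis bat lying flat, blade 152 mm across, 12 mm thick, loose bystander; origin under the blade's centre.
- mug: White mug, 80 mm across and 90 mm high, loose bystander; origin at the centre of its underside.
Things that resemble listed ones, but are neither listed nor needed, are in the scene too. Leave any green look-alike of the carrier alone. Leave any pink look-alike of the part that bears cueball_center alone.

How it is judged:
On the way, in this order (a step that is already met when the one before it is completed fails the run):
1. the loaded carrier hangs freely by its bar in the hook, let go, and has stopped moving (distance between bar and saddle below 0.012 m and value of joint hook above 0.008 m and angle between carrier's own z axis and vertical below 0.26 rad and contact force between the fingers and carrier below 0.05 N and distance between cueball_center and cup below 0.02 m and velocity of joint hook between -0.012 and 0.012 m/s and linear speed of carrier below 0.03 m/s), for 0.5 s.
2. the button is pressed down while the carrier hangs still (distance between bar and saddle below 0.012 m and value of joint hook above 0.008 m and angle between carrier's own z axis and vertical below 0.26 rad and contact force between the fingers and carrier below 0.05 N and distance between cueball_center and cup below 0.02 m and value of joint hold above 0.0045 m), for 0.03 s.
At the end, for the whole second after the job is handed in: The loaded carrier hangs let go and at rest by its bar in the saddle (bar within 12 mm of it, tilted under 15 degrees, hook dipped over 8 mm), the ball within 20 mm of its place in the cup, the button sprung back out, the empty carrier within 20 mm of its start (distance between bar and saddle below 0.012 m and value of joint hook above 0.008 m and angle between carrier's own z axis and vertical below 0.26 rad and contact force between the fingers and carrier below 0.05 N and distance between cueball_center and cup below 0.02 m and velocity of joint hook between -0.02 and 0.02 m/s and linear speed of carrier below 0.04 m/s and value of joint hold below 0.0015 m and distance of spare from where it was at the start of the episode below 0.02 m); the robot touches nothing.
It fails at once if the button is pressed before the carrier hangs settled in the hook (hook under 25 mm/s, carrier under 50 mm/s) (value of joint hold above 0.003 m and not (distance between bar and saddle below 0.012 m and value of joint hook above 0.008 m and angle between carrier's own z axis and vertical below 0.26 rad and contact force between the fingers and carrier below 0.05 N and distance between cueball_center and cup below 0.02 m and velocity of joint hook between -0.025 and 0.025 m/s and linear speed of carrier below 0.05 m/s)).
It fails at once if the hook is driven to its bottom stop (dipped over 46 mm) (value of joint hook above 0.046 m).
It fails at once if the ball leaves its carrier (distance between cueball_center and cup above 0.04 m).
It fails at once if the empty carrier is moved over 30 mm or tipped over (distance of spare from where it was at the start of the episode above 0.03 m or angle between spare's own z axis and vertical above 0.5 rad).
It fails at once if a bystander is shifted by more than 30 mm (distance of any of chalk_a, chalk_b, bat, mug from where it was at the start of the episode above 0.03 m).
It also fails if it takes over 61 s, if anything falls off the work surface, if the arm or the gripper's body presses on something with over 40 N, if the wrist force passes 120 N, or if a joint passes its speed limit or range.

### The arm

A 7-joint arm with a two-finger parallel gripper is mounted at the origin on the work surface. World frame = base frame: x ahead of the robot, y to its left, z up, the work surface at z = 0. Lengths are in m, angles in rad, forces in N, time in s.
With the tool pointing down it reaches from about 0.4 to 0.85 m from the base axis. Payload 10.4 kg.
Tool frame: the origin (TCP) lies midway between the tips of the shut fingers; the grasp point (between the pads) lies 19 mm behind it; z points along the fingers, y is the line along which they close (so a half turn about z gives the same grasp; the last joint's range is limited). The gripper opens to 87 mm and grips with 3 to 60 N. Pads are 19 mm wide; open, the fingers measure 117 mm over their backs; the gripper's body (75 mm by 190 mm) begins 51 mm behind the grasp point.
Start: joints at [-1.25, 0.332, -0.065, 1.46, 0.022, 1.35, -0.088], TCP at [0.211, 0.588, 0.223] pointing down, gripper open.
Joint ranges: [-2.6, 2.6], [-0.5, 2.12], [-1.47, 1.34], [0.16, 2.42], [-1.27, 4.41], [0.06, 2.06], [-2.6, 2.6]. Speed limits (rad/s): [2.22, 2.22, 2.79, 2.79, 3.14, 3.14, 3.14].

### API

Orientations are given as a unit quaternion [x, y, z, w].
In Python, from bench import r gives the robot as it stands.
- The arm moves only by the tool arm_command, never from a script. Its argument "moves" is one flat list of numbers, 4 for each row, row after row: the shift along the tool's x, y, z in cm, then the turn about the tool's z in degrees. A call has 1 to 12 rows; each row shifts and turns the commanded pose from where the row before left it, along the tool's axes as they then stand; what a row does not reach is not made up. A row lasts 1/12 s, in which the tool goes at most 41.7 mm and 7.16 degrees, less where a joint would pass 70% of its speed; a pose out of reach is approached as far as the arm can. A call with a gripper value outside its range is refused whole. "fingers" is the opening in per cent of the stroke, from 0 (shut) to 100 (fully open), set as the call begins (left out, the last holds). The fingers move at their own pace and stop on an object; "squeeze" is the grip in N (left out, the last holds). Time passes only in rows, so rows that do not move let the fingers close. It gives the time, the measured TCP pose, the force, the opening and the grip force at its end, in the units of the state.
- r.read_state(): the state, without advancing time (a new reading comes with each control period).
- r.camera(name): name is "side" or "top"; returns the picture (400x640x3 uint8, red, green, blue); there is no depth.
- r.camera_info(name): a dict with "fx", "fy", "cx", "cy" (pixels), "origin" and "attitude" of the camera in the world. Camera axes: x right, y up, looking along -z (the intrinsics and any distortion apply to the point x, -y, -z); pixel columns grow to the right and rows downward; lengths in m; the calibration is good to about 2 mm. A picture is of the moment at which its call begins. camera_info takes no time and is no camera call.
- r.close_job(): hands the job in; it is judged then, once.
The state is a dict: "time": time; "joint_positions": joint angles; "joint_vel": joint speeds; "joint_torque": joint torques, N m; "ee_pos": TCP position; "eef_rot": TCP orientation; "ft_force": force on the tool from outside, world axes, zero at the start; "torque": the same for the moment, N m; "width": finger opening in m; "grip_force": force on a finger pad.
Only numpy, scipy, OpenCV 4.12 (cv2) and the standard library are available. Lean on these libraries where they do the work, as an engineer would, in place of code of your own. Each camera call takes 0.05 s, during which the arm holds its last target. There are 200 camera calls.

## Working session

There is one attempt and no reset: what is moved stays moved. The work goes in short steps, Python scripts to look and compute and a tool call to move; the robot and the scene stay as the last step left them, time stands still between calls to the robot, and variables do not carry over. Pictures are saved under pics/ and viewed, at most 10 in all, crops included, and the job is handed in when it is done.

Besides the shell and the picture viewer there is one more tool, called after "Call:" by a JSON object that holds its "name" and its "arguments", one argument or row to a line. arm_command: Moves the arm, as the interface text tells. Its arguments: {"type":"object","properties":{"moves":{"type":"array"},"fingers":{"type":"number"},"squeeze":{"type":"number"}},"required":["moves"]}

```bash
mkdir -p pics
python3 - <<'E'
from bench import r
import cv2
for n in("top","side"):
    cv2.imwrite(f"pics/{n}0.png",r.camera(n)[:,:,::-1]); print(r.camera_info(n))
print(r.read_state())
E
```

```text
{'fx': 436.1598079215329, 'fy': 436.1598079215329, 'cx': 319.42335450450025, 'cy': 200.69193633413545, 'origin': array([ 0.33928613, -0.03881883,  1.28108523]), 'attitude': array([ 0.04463673, -0.05429869, -0.69819834,  0.7124453 ])}
{'fx': 385.9074877411887, 'fy': 385.9074877411887, 'cx': 324.65809477540523, 'cy': 195.19654027125438, 'origin': array([ 0.39596585, -0.86204365,  1.13179317]), 'attitude': array([ 0.34510377, -0.02395875, -0.05353637,  0.93673007])}
{'time': 0.1, 'joint_positions': array([-1.24955975,  0.33281917, -0.0646811 ,  1.46085388,  0.02159469,
        1.34995271, -0.08846316]), 'joint_vel': array([ 6.19736873e-04, -9.73262915e-04, -1.17405032e-05, -1.35213389e-03,
        1.65062420e-03, -1.12207228e-03,  1.24423465e-03]), 'joint_torque': array([ 2.42873328e-03, -6.24545360e+01,  2.51540949e-02, -3.90713346e+01,
       -6.15086197e-02,  3.65607440e-02,  9.12409791e-05]), 'ee_pos': array([0.21057944, 0.5880694 , 0.22182857]), 'eef_rot': array([ 1.71054429e-01,  9.85261354e-01, -6.63830451e-04, -8.30755267e-05]), 'ft_force': array([-0.20650803, -0.25162188,  0.91125702]), 'torque': array([0.00509223, 0.00039976, 0.00061369]), 'grip_force': 0.0, 'width': 0.08719564170009389}
```

View pics/top0.png

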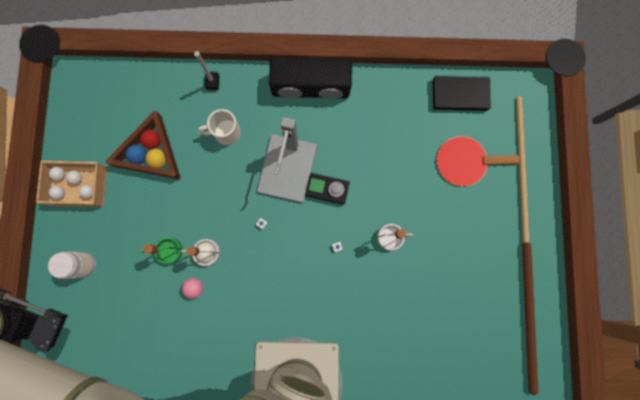

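View pics/side0.png

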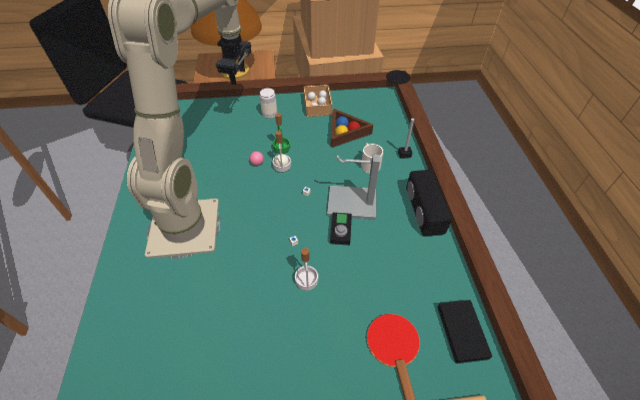

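The top view shows white-cup carriers at (205,252) and (391,237), a green look-alike at (167,251), and the scale at (288,168) with its button at (336,189). I'll enlarge these to find which carrier has the ball.

Run:
```python
import cv2,numpy as np
t=cv2.imread("pics/top0.png");s=cv2.imread("pics/side0.png")
f=lambda i,x,y,w=80,h=60:cv2.resize(i[y:y+h,x:x+w],(400,300),interpolation=cv2.INTER_CUBIC)
cv2.imwrite("pics/m.png",np.vstack([np.hstack([f(t,140,225),f(t,350,210)]),np.hstack([f(s,245,115),f(s,265,240)])]))
cv2.imwrite("pics/sc.png",np.hstack([cv2.resize(t[110:210,250:355],None,fx=3.8,fy=3.8,interpolation=cv2.INTER_CUBIC),cv2.resize(s[140:240,310:415],None,fx=3.8,fy=3.8,interpolation=cv2.INTER_CUBIC)]))
```

```text
(no output)
```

View pics/m.png

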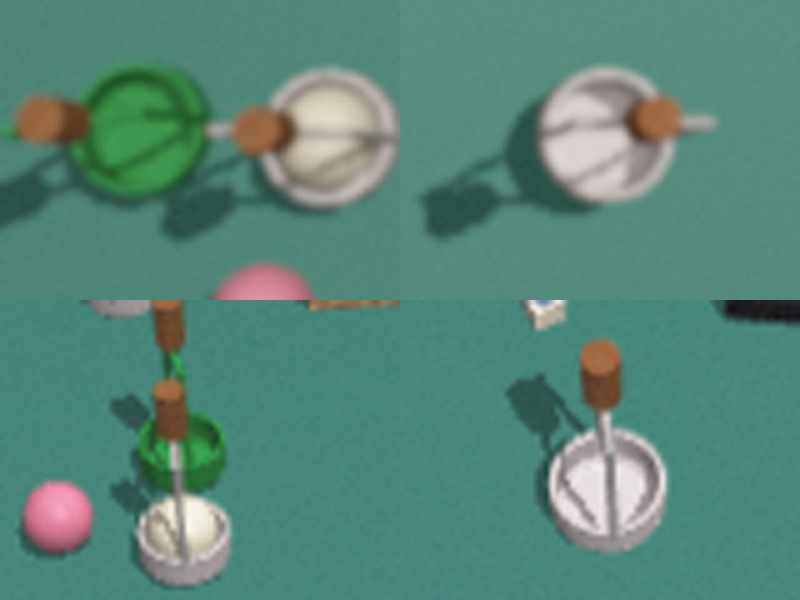

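View pics/sc.png

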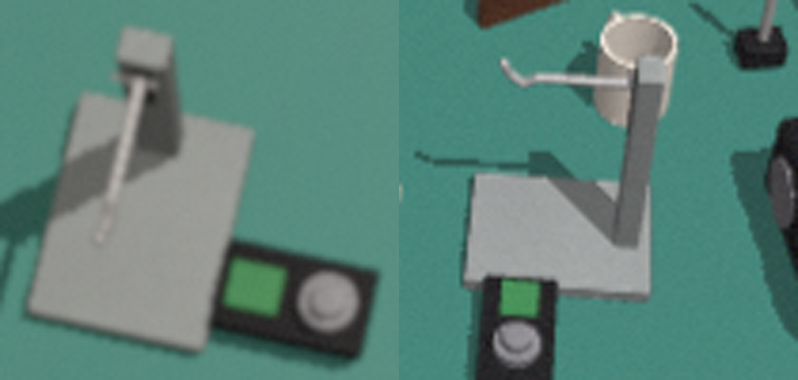

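```bash
cat > h.py <<'E'
from bench import r
import numpy as np
from scipy.spatial.transform import Rotation as R
def ray(n,u,v):
    c=r.camera_info(n); d=np.array([(u-c['cx'])/c['fx'],-(v-c['cy'])/c['fy'],-1.])
    return c['origin'],R.from_quat(c['attitude']).apply(d)
def pl(n,p,z):
    o,d=ray(n,*p); return o+d*(z-o[2])/d[2]
def tri(pt,ps):
    o1,d1=ray('top',*pt);o2,d2=ray('side',*ps)
    s=np.linalg.lstsq(np.c_[d1,-d2],o2-o1,rcond=None)[0]
    a,b=o1+d1*s[0],o2+d2*s[1]; return (a+b)/2,np.linalg.norm(a-b)
def proj(n,p):
    c=r.camera_info(n); q=R.from_quat(c['attitude']).inv().apply(np.asarray(p)-c['origin'])
    return np.array([c['cx']-c['fx']*q[0]/q[2], c['cy']+c['fy']*q[1]/q[2]])
E
python3 - <<'E'
from h import *
np.set_printoptions(precision=4,suppress=True)
T=lambda x,y:(250+x/3.8,110+y/3.8); S=lambda x,y:(310+(x-399)/3.8,140+y/3.8)
ct=[pl('top',T(*p),.018) for p in((85,95),(253,130),(200,352),(28,315))]
cs=[pl('side',S(*p),.018) for p in((474,174),(650,181),(650,297),(465,284))]
for c in ct,cs: print(np.array(c)[:,:2], np.mean(c,0))
print('button',pl('top',T(328,300),.036),pl('side',S(516,340),.036),tri(T(328,298),S(516,337)))
print('tip',tri(T(100,238),S(505,65)))
print('knobtop L',tri((191.6,250),(278.6,132.6)),pl('top',(191.6,250),.182),pl('side',(278.6,132.6),.182))
print('rim L',pl('top',(206,252.6),.036),pl('side',(245+184/5,115+237/5),.036))
print('bar ends',pl('top',(140+212/5,225+130/5),.138),pl('top',(140+332/5,225+136/5),.138))
print('knob spare',pl('top',(350+657/5,210+117/5),.182),'rim',pl('top',(350+608/5,210+135/5),.036))
print('knob green',pl('top',(140+45/5,225+118/5),.182))
E
```

```text
[[ 0.7124  0.0897]
 [ 0.6872 -0.0427]
 [ 0.5107 -0.0055]
 [ 0.5367  0.1276]] [0.6117 0.0423 0.018 ]
[[ 0.541   0.1263]
 [ 0.7177  0.0972]
 [ 0.6878 -0.048 ]
 [ 0.5147 -0.013 ]] [0.6153 0.0406 0.018 ]
button [ 0.5503 -0.1024  0.036 ] [ 0.5512 -0.0959  0.036 ] (array([ 0.5498, -0.1017,  0.0491]), np.float64(0.00021185905245770035))
tip (array([0.5542, 0.0545, 0.2384]), np.float64(0.002139258104824178))
knobtop L (array([0.363 , 0.2629, 0.1859]), np.float64(0.0006536875125340827)) [0.3634 0.264  0.182 ] [0.3625 0.2675 0.182 ]
rim L [0.3601 0.2633 0.036 ] [0.3629 0.2568 0.036 ]
bar ends [0.3613 0.2997 0.138 ] [0.3595 0.2376 0.138 ]
knob spare [ 0.4194 -0.4642  0.182 ] rim [ 0.4192 -0.4921  0.036 ]
knob green [0.3648 0.3699 0.182 ]
```

The loaded carrier is the one at (205,252), with its knob at about (0.363, 0.264). The scale's centre is about (0.614, 0.042) with a yaw of -11.2°, so the saddle is at about (0.570, 0.051). I'll move above the knob.

Call:
{"name": "arm_command", "arguments": {
  "moves": [0, 0, -1, -6, 0, 0, 0, -6, 0, 0, 0, -6, -1.6, -3.2, 0, 0, -1.6, -3.2, 0, 0, -1.6, -3.2, 0, 0, -1.6, -3.2, 0, 0, -1.6, -3.2, 0, 0, -1.6, -3.2, 0, 0, -1.6, -3.2, 0, 0, -1.6, -3.2, 0, 0, -1.6, -3.2, 0, 0],
  "fingers": 100
}}

```text
time: 1.1
ee_pos: [0.3463, 0.2945, 0.2323]
eef_rot: [0.015, 1.0, 0.0, -0.0]
ft_force: [0.1, 0.8, 0.2]
width: 0.0871
grip_force: 0.0
```

```bash
cat >> h.py <<'E'
def togo(x,y,z,yaw):
    "cm along tool axes after turning tool y to heading yaw (deg)"
    s=r.read_state(); M=R.from_quat(s['eef_rot']).as_matrix()
    a=np.degrees(np.arctan2(M[1,1],M[0,1])); turn=-(yaw-a)
    M2=M@R.from_euler('z',turn,degrees=True).as_matrix()
    print('pos',s['ee_pos'].round(4),'yaw',round(a,1),'shift cm',(M2.T@(np.array([x,y,z])-s['ee_pos'])*100).round(2),'turn',round(turn,1),'t',s['time'],'tilt',M[:,2].round(3))
E
python3 -c "
from h import *
togo(.3632,.2645,.143,88.3)
import cv2
t=r.camera('top');s=r.camera('side')
f=lambda i,x,y:cv2.resize(i[y:y+60,x:x+80],(400,300),interpolation=cv2.INTER_CUBIC)
cv2.imwrite('pics/n.png',np.hstack([f(t,150,220),f(s,245,85)])[:,:,::-1])"
```

```text
pos [0.3463 0.2945 0.2323] yaw 88.3 shift cm [-1.78 -2.94  8.93] turn 0.0 t 1.1 tilt [-0.  0. -1.]
```

View pics/n.png

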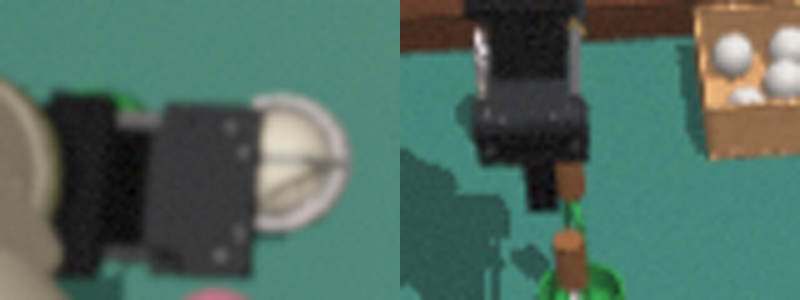

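The arm is up and left of the knob, and the knob top at side px (279,132) is consistent with my estimate. Next I'll line up over it, descend and close.

Call:
{"name": "arm_command", "arguments": {
  "moves": [-0.9, -1.5, 0, 0, -0.9, -1.4, 0, 0, 0, 0, 0, 0, 0, 0, 1.5, 0, 0, 0, 2, 0, 0, 0, 2, 0, 0, 0, 2, 0, 0, 0, 1.4, 0, 0, 0, 0, 0, 0, 0, 0, 0]
}}

```text
time: 2.03
ee_pos: [0.3626, 0.2671, 0.1433]
eef_rot: [0.015, 1.0, -0.0, -0.001]
ft_force: [0.5, 0.5, 0.3]
width: 0.0868
grip_force: 0.0
```

```bash
python3 -c "
from h import *
togo(.3632,.2645,.143,88.3)
import cv2
t=r.camera('top');s=r.camera('side')
f=lambda i,x,y:cv2.resize(i[y:y+60,x:x+80],(400,300),interpolation=cv2.INTER_CUBIC)
cv2.imwrite('pics/n2.png',np.hstack([f(t,150,220),f(s,245,115)])[:,:,::-1])"
```

```text
pos [0.3626 0.2671 0.1433] yaw 88.3 shift cm [-0.07 -0.25  0.03] turn 0.0 t 2.0333 tilt [-0.001 -0.001 -1.   ]
```

View pics/n2.png

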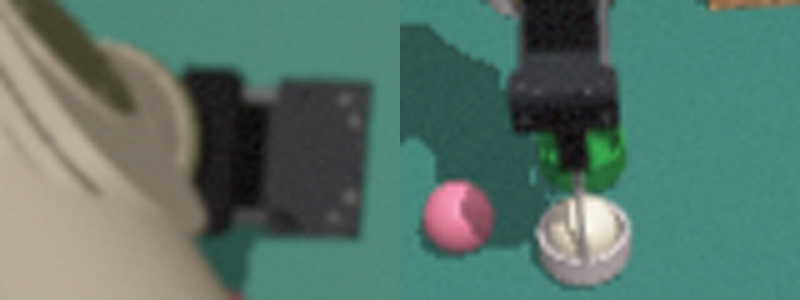

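The fingers straddle the knob (side px about 279, 145) and the carrier is undisturbed. I'll close them.

Call:
{"name": "arm_command", "arguments": {
  "moves": [0, -0.2, 0, 0, 0, 0, 0, 0, 0, 0, 0, 0, 0, 0, 0, 0, 0, 0, 0, 0, 0, 0, 0, 0, 0, 0, 0, 0, 0, 0, 0, 0, 0, 0, 0, 0],
  "fingers": 0,
  "squeeze": 30
}}

```text
time: 2.88
ee_pos: [0.3631, 0.2648, 0.1435]
eef_rot: [0.015, 1.0, 0.0, -0.0]
ft_force: [-0.2, -0.4, 0.2]
width: 0.0349
grip_force: 0.0
```

Call:
{"name": "arm_command", "arguments": {
  "moves": [0, 0, 0, 0, 0, 0, 0, 0, 0, 0, 0, 0, 0, 0, 0, 0, 0, 0, 0, 0]
}}

```text
time: 3.3
ee_pos: [0.3631, 0.2648, 0.1434]
eef_rot: [0.015, 1.0, 0.0, -0.0]
ft_force: [-0.7, 0.2, -1.2]
width: 0.0235
grip_force: 30.0
```

It has the knob: opening 23.5 mm, grip 30 N. I'll lift gently.

Call:
{"name": "arm_command", "arguments": {
  "moves": [0, 0, -0.3, 0, 0, 0, -0.7, 0, 0, 0, -1.2, 0, 0, 0, -1.5, 0, 0, 0, -1.6, 0, 0, 0, -1.6, 0, 0, 0, -1.6, 0, 0, 0, -1.5, 0, 0, 0, -1.3, 0, 0, 0, -0.9, 0, 0, 0, -0.5, 0, 0, 0, -0.2, 0]
}}

```text
time: 4.3
ee_pos: [0.3632, 0.2649, 0.2733]
eef_rot: [0.015, 1.0, 0.0, 0.0]
ft_force: [0.8, 0.4, -3.1]
width: 0.0231
grip_force: 30.0
```

```bash
python3 -c "
from h import *
print(r.read_state()['ft_force'])
a=np.radians(-11.2); c=np.array([.614,.0425]); ex=np.array([np.cos(a),np.sin(a)])
for k in (-.125,-.045): p=c+k*ex; print(p); togo(*p,.272,78.8)
import cv2
t=r.camera('top');s=r.camera('side')
f=lambda i,x,y:cv2.resize(i[y:y+90,x:x+120],(400,300),interpolation=cv2.INTER_CUBIC)
cv2.imwrite('pics/n3.png',np.hstack([f(t,150,190),f(s,220,70)])[:,:,::-1])"
```

```text
[ 0.78111256  0.36967226 -3.11046679]
[0.49138061 0.06677929]
pos [0.3632 0.2649 0.2733] yaw 88.3 shift cm [-16.42 -16.94   0.12] turn 9.5 t 4.3 tilt [ 0.001  0.001 -1.   ]
[0.56985702 0.05124055]
pos [0.3632 0.2649 0.2733] yaw 88.3 shift cm [-24.42 -16.94   0.12] turn 9.5 t 4.3 tilt [ 0.001  0.001 -1.   ]
```

View pics/n3.png

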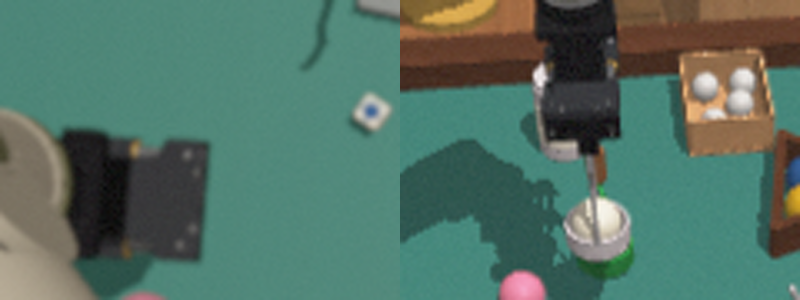

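The carrier is lifted level with the ball in it (side px about 280, 138). I'll move it in front of the hook.

Call:
{"name": "arm_command", "arguments": {
  "moves": [0, 0, 0, 2.5, 0, 0, 0, 4, 0, 0, 0, 3, -0.5, -0.5, 0, 0, -1.2, -1.2, 0, 0, -2, -2.1, 0, 0, -2.5, -2.6, 0, 0, -2.7, -2.8, 0, 0, -2.6, -2.7, 0, 0, -2.3, -2.4, 0, 0, -1.6, -1.7, 0, 0, -0.7, -0.7, 0, 0]
}}

```text
time: 5.4
ee_pos: [0.4898, 0.0652, 0.2721]
eef_rot: [0.099, 0.995, -0.001, 0.0]
ft_force: [-0.2, 0.5, -3.3]
width: 0.0235
grip_force: 30.0
```

Call:
{"name": "arm_command", "arguments": {
  "moves": [-0.2, -0.2, 0, 0, 0, 0, 0, 0, 0, 0, 0, 0, 0, 0, 0, 0]
}}

```text
time: 5.73
ee_pos: [0.4896, 0.0688, 0.2724]
eef_rot: [0.096, 0.995, 0.0, -0.0]
ft_force: [-0.0, 0.4, -1.6]
width: 0.0232
grip_force: 30.0
```

```bash
python3 -c "
from h import *
togo(.5699,.0512,.272,78.8)
import cv2
t=r.camera('top');s=r.camera('side')
cv2.imwrite('pics/t4.png',t[:,:,::-1]);cv2.imwrite('pics/s4.png',s[:,:,::-1])
f=lambda i,x,y:cv2.resize(i[y:y+90,x:x+80],(400,450),interpolation=cv2.INTER_CUBIC)
cv2.imwrite('pics/n4.png',np.hstack([f(t,245,105),f(s,310,115)])[:,:,::-1])"
```

```text
pos [0.4896 0.0688 0.2724] yaw 79.0 shift cm [-8.22 -0.17  0.03] turn 0.2 t 5.7333 tilt [-0.  0. -1.]
```

View pics/n4.png

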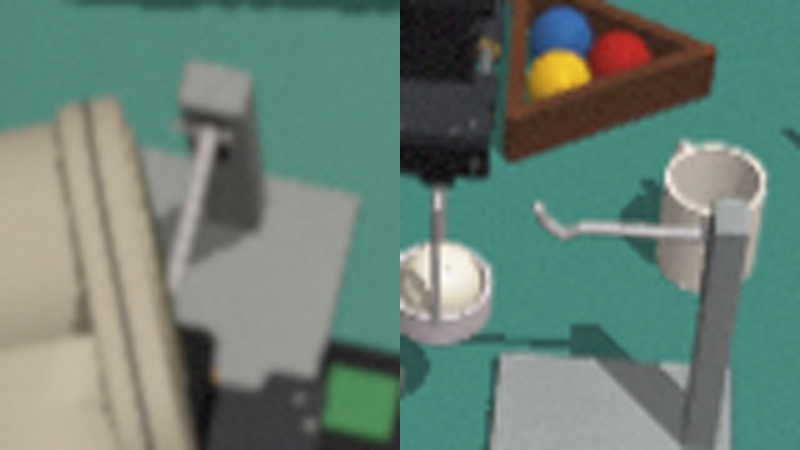

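```bash
python3 -c "
from h import *
print(proj('side',(.5699,.0512,.217)),'seen 343,161.4', proj('side',(.5522,.0547,.242)),'seen 337.8,157')
for p in((280,162),(286,132),(276.3,172.6)):print(pl('top',p,.22))
a=np.radians(-11.2);ex=np.array([np.cos(a),np.sin(a)])
for k in(-.063,-.045,0,.03):print(k,np.array([.614,.0425])+k*ex)
"
```

```text
[342.13156042 162.12442186] seen 343,161.4 [337.01691125 156.41047314] seen 337.8,157
[0.58398501 0.04788807 0.22      ]
[0.66128844 0.03529521 0.22      ]
[0.55695274 0.05618307 0.22      ]
-0.063 [0.55219983 0.05473676]
-0.045 [0.56985702 0.05124055]
0 [0.614  0.0425]
0.03 [0.64342865 0.03667297]
```

The hook matches the estimate, with perhaps 2 mm more in x. I'll carry the bar over the tip.

Call:
{"name": "arm_command", "arguments": {
  "moves": [-0.2, -0.1, 0, 0, -0.6, 0, 0, 0, -1, 0, 0, 0, -1.3, 0, 0, 0, -1.5, 0, 0, 0, -1.4, 0, 0, 0, -1.1, 0, 0, 0, -0.7, 0, 0, 0, -0.4, 0, 0, 0, -0.1, 0, 0, 0, 0, 0, 0, 0, 0, 0, 0, 0]
}}

```text
time: 6.83
ee_pos: [0.5712, 0.0504, 0.2726]
eef_rot: [0.097, 0.995, 0.0, -0.0]
ft_force: [0.3, 0.1, -2.1]
width: 0.0234
grip_force: 30.0
```

```bash
python3 -c "
from h import *
togo(.5713,.0512,.232,78.8)
import cv2
t=r.camera('top');s=r.camera('side')
f=lambda i,x,y:cv2.resize(i[y:y+75,x:x+80],(400,375),interpolation=cv2.INTER_CUBIC)
cv2.imwrite('pics/n5.png',np.hstack([f(t,245,105),f(s,310,125)])[:,:,::-1])"
```

```text
pos [0.5712 0.0504 0.2726] yaw 78.8 shift cm [0.   0.08 4.06] turn 0.0 t 6.8333 tilt [-0.  0. -1.]
```

View pics/n5.png

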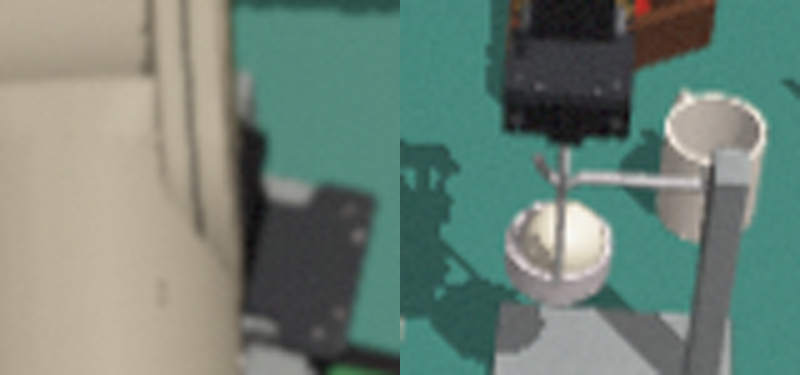

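The bar is centred over the V (side px about 343, 160) and above it. I'll lower it slowly onto the hook.

Call:
{"name": "arm_command", "arguments": {
  "moves": [0, 0, 0.4, 0, 0, 0, 0.7, 0, 0, 0, 0.8, 0, 0, 0, 0.8, 0, 0, 0, 0.6, 0, 0, 0, 0.4, 0, 0, 0, 0.4, 0, 0, 0, 0.4, 0, 0, 0, 0.4, 0, 0, 0, 0.4, 0, 0, 0, 0.4, 0, 0, 0, 0.2, 0]
}}

```text
time: 7.93
ee_pos: [0.5718, 0.0501, 0.2134]
eef_rot: [0.098, 0.995, 0.0, 0.0]
ft_force: [2.7, -0.9, 1.9]
width: 0.023
grip_force: 30.0
```

```bash
python3 -c "
from h import *
import cv2
F=[]
for i in range(12):
    s=r.camera('side'); F.append(r.read_state()['ft_force'])
print(np.mean(F,0),np.std(F,0)); togo(.5713,.0512,.212,78.8)
f=lambda i,x,y:cv2.resize(i[y:y+75,x:x+80],(640,600),interpolation=cv2.INTER_CUBIC)
cv2.imwrite('pics/n6.png',f(s,310,125)[:,:,::-1])"
```

```text
[ 4.08483551 -1.3802883   1.02661257] [0.84751613 0.41319831 0.27785515]
pos [0.5717 0.0502 0.2137] yaw 78.8 shift cm [0.06 0.09 0.17] turn -0.0 t 8.5333 tilt [ 0.001  0.    -1.   ]
```

View pics/n6.png

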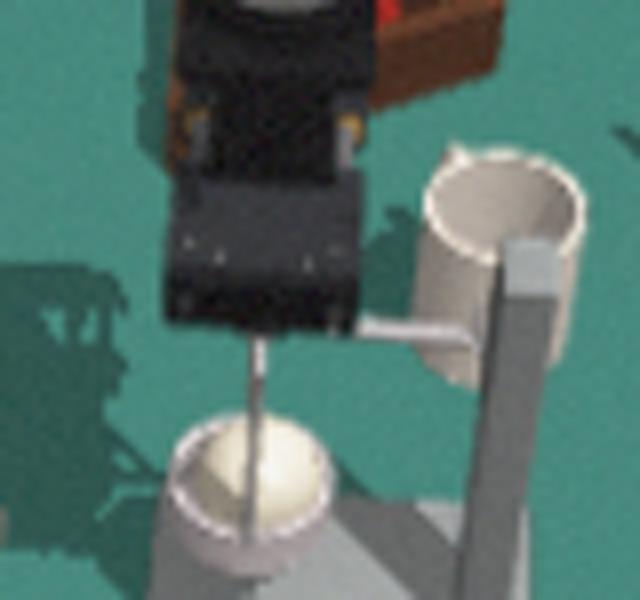

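The carrier's rod is at crop x≈258, the ball is in, and the hook has dipped. The +x force means the bar is riding on the tip side of the V, so I'll ease it toward +x. That was the last picture, so I'll use numbers from here.

Call:
{"name": "arm_command", "arguments": {
  "moves": [-0.1, 0, 0, 0, -0.1, 0, 0, 0, -0.1, 0, 0, 0, 0, 0, 0, 0, 0, 0, 0, 0, 0, 0, 0, 0]
}}

```text
time: 9.03
ee_pos: [0.5742, 0.0498, 0.2134]
eef_rot: [0.097, 0.995, 0.0, -0.0]
ft_force: [2.2, -1.2, 0.5]
width: 0.0229
grip_force: 30.0
```

```bash
cat > ft.py <<'E'
from h import *
F=[]
for i in range(6):
    s=r.camera('side'); S=r.read_state(); F.append(np.r_[S['ft_force'],S['torque']])
print(np.mean(F,0).round(3)); togo(.5713,.0512,.212,78.8)
import cv2
# ball centre and cue: off-white blob near the hook in the side view
h=cv2.cvtColor(s,cv2.COLOR_RGB2HSV)
m=cv2.inRange(h,(18,25,150),(35,110,255))[150:220,320:370]
y,x=np.nonzero(m); print('ball px',x.mean()+320,y.mean()+150,len(x))
E
python3 ft.py
```

```text
[ 1.115 -0.601  0.81  -0.119 -0.257 -0.008]
pos [0.5742 0.0498 0.2135] yaw 78.8 shift cm [0.31 0.08 0.15] turn 0.0 t 9.3333 tilt [-0.  0. -1.]
ball px 344.85 181.4 60
```

Call:
{"name": "arm_command", "arguments": {
  "moves": [-0.1, 0, -0.1, 0, 0, 0, -0.1, 0, 0, 0, 0, 0, 0, 0, 0, 0, 0, 0, 0, 0, 0, 0, 0, 0]
}}

```text
time: 9.83
ee_pos: [0.5748, 0.0497, 0.2152]
eef_rot: [0.097, 0.995, 0.0, -0.001]
ft_force: [-5.6, 0.9, 0.1]
width: 0.0234
grip_force: 30.0
```

```bash
python3 ft.py
```

```text
[-4.864e+00  8.240e-01  4.690e-01  2.060e-01  1.293e+00  2.000e-03]
pos [0.5748 0.0497 0.2153] yaw 78.8 shift cm [0.38 0.08 0.33] turn 0.0 t 10.1333 tilt [-0.001  0.    -1.   ]
ball px 344.15942028985506 182.1304347826087 69
```

The lateral contact is stiff, so the V centre is between these two positions. I'll go back half a millimetre.

Call:
{"name": "arm_command", "arguments": {
  "moves": [0.07, 0, 0, 0, 0, 0, 0, 0, 0, 0, 0, 0, 0, 0, 0, 0]
}}

```text
time: 10.47
ee_pos: [0.5747, 0.0497, 0.2156]
eef_rot: [0.098, 0.995, 0.0, 0.0]
ft_force: [-4.0, 0.8, -0.2]
width: 0.0235
grip_force: 30.0
```

```bash
python3 ft.py
```

```text
[-3.388  0.57   0.41   0.197  0.828  0.02 ]
pos [0.5747 0.0497 0.2156] yaw 78.8 shift cm [0.36 0.09 0.36] turn 0.0 t 10.7667 tilt [ 0.  0. -1.]
ball px 343.57971014492756 182.40579710144928 69
```

Call:
{"name": "arm_command", "arguments": {
  "moves": [0.1, 0, 0, 0, 0, 0, 0, 0, 0, 0, 0, 0, 0, 0, 0, 0]
}}

```text
time: 11.1
ee_pos: [0.5743, 0.0497, 0.2158]
eef_rot: [0.098, 0.995, 0.0, 0.001]
ft_force: [2.3, 0.0, 0.1]
width: 0.0235
grip_force: 30.0
```

```bash
python3 ft.py
```

```text
[ 2.7   -0.064  0.691  0.042 -0.633  0.005]
pos [0.5741 0.0497 0.2157] yaw 78.8 shift cm [0.3  0.09 0.37] turn -0.0 t 11.4 tilt [ 0.001  0.    -1.   ]
ball px 343.6714285714286 182.8857142857143 70
```

Call:
{"name": "arm_command", "arguments": {
  "moves": [-0.04, 0, 0, 0, 0, 0, 0, 0, 0, 0, 0, 0, 0, 0, 0, 0],
  "squeeze": 3
}}

```text
time: 11.73
ee_pos: [0.574, 0.0497, 0.2155]
eef_rot: [0.098, 0.995, 0.0, -0.0]
ft_force: [1.9, -0.1, 0.6]
width: 0.0237
grip_force: 3.0
```

Call:
{"name": "arm_command", "arguments": {
  "moves": [0, 0, 0, 0, 0, 0, 0, 0, 0, 0, 0, 0, 0, 0, 0, 0, 0, 0, 0, 0, 0, 0, 0, 0],
  "fingers": 65
}}

```text
time: 12.23
ee_pos: [0.574, 0.0497, 0.2155]
eef_rot: [0.098, 0.995, 0.0, -0.0]
ft_force: [0.2, -0.1, -1.4]
width: 0.0534
grip_force: 0.0
```

```bash
python3 ft.py
```

```text
[ 0.34   0.063  0.357 -0.005 -0.005 -0.008]
pos [0.5741 0.0497 0.2155] yaw 78.8 shift cm [0.3  0.09 0.35] turn 0.0 t 12.5333 tilt [ 0.  0. -1.]
ball px 342.95588235294116 182.22058823529412 68
```

It's free and hanging, with the ball in place. I'll raise straight up clear of the knob and check the joints.

Call:
{"name": "arm_command", "arguments": {
  "moves": [0, 0, -0.4, 0, 0, 0, -1, 0, 0, 0, -1.5, 0, 0, 0, -2, 0, 0, 0, -2, 0, 0, 0, -2, 0, 0, 0, -1, 0]
}}

```text
time: 13.12
ee_pos: [0.5748, 0.0496, 0.318]
eef_rot: [0.098, 0.995, 0.001, 0.002]
ft_force: [0.3, -0.3, 0.9]
width: 0.0567
grip_force: 0.0
```

```bash
python3 ft.py; python3 -c "
from h import *
print(r.read_state()['joint_positions'])
togo(.5492,-.103,.1,-11.2); togo(.5492,-.103,.1,168.8)"
```

```text
[ 0.002  0.119 -0.103  0.004  0.012  0.004]
pos [0.5736 0.0497 0.3132] yaw 78.8 shift cm [ 0.24  0.11 10.12] turn 0.0 t 13.4167 tilt [-0.002 -0.    -1.   ]
ball px 341.6119402985075 183.26865671641792 67
[-0.55938039  0.195136    0.46683354  1.46830332 -0.08743196  1.50074735
  1.28149005]
pos [0.5736 0.0497 0.3132] yaw 78.8 shift cm [-15.44   0.61  21.33] turn 90.0 t 13.4167 tilt [-0.002 -0.    -1.   ]
pos [0.5736 0.0497 0.3132] yaw 78.8 shift cm [15.44 -0.61 21.33] turn -90.0 t 13.4167 tilt [-0.002 -0.    -1.   ]
```

Call:
{"name": "arm_command", "arguments": {
  "moves": [0, -2, 0, 0, 0, -3, 0, 0, 0, -3.5, 0, 0, 0, -3.5, 0, 0, 0, -2.5, 0, 0, 0, -1, 0, 0, 0, 0, 0, -7, 0, 0, 0, -7, 0, 0, 0, -7, 0, 0, 0, -7],
  "fingers": 0
}}

```text
time: 14.25
ee_pos: [0.5438, -0.1015, 0.3135]
eef_rot: [-0.15, 0.989, 0.0, -0.001]
ft_force: [0.2, -0.1, 0.2]
width: 0.0024
grip_force: 0.0
```

```bash
python3 -c "
from h import *
print(r.read_state()['joint_positions'])
togo(.5492,-.103,.1,168.8)"
```

```text
[-0.36571358  0.14004625  0.52921493  1.52885228 -0.07081856  1.49336019
  2.03574353]
pos [ 0.5438 -0.1015  0.3135] yaw 107.2 shift cm [ 0.04 -0.59 21.35] turn -61.6 t 14.25 tilt [-0.001  0.    -1.   ]
```

j7 grows with negative turn, so I'll go the other way.

Call:
{"name": "arm_command", "arguments": {
  "moves": [0, 0, 0, 7, 0, 0, 0, 7, 0, 0, 0, 7, 0, 0, 0, 7, 0, 0, 0, 7, 0, 0, 0, 7, 0, 0, 0, 7, 0, 0, 0, 7, 0, 0, 0, 7, 0, 0, 0, 7, 0, 0, 0, 7, 0, 0, 0, 7]
}}

```text
time: 15.25
ee_pos: [0.5439, -0.1014, 0.3135]
eef_rot: [0.555, 0.832, -0.0, -0.001]
ft_force: [0.9, 0.2, 0.3]
width: 0.0006
grip_force: 0.0
```

Call:
{"name": "arm_command", "arguments": {
  "moves": [0, 0, 0, 7, 0, 0, 0, 7, 0, 0, 0, 7, 0, 0, 0, 7, 0, 0, 0, 6, 0, 0, 0, 0]
}}

```text
time: 15.75
ee_pos: [0.5439, -0.1015, 0.3136]
eef_rot: [0.774, 0.633, -0.001, -0.0]
ft_force: [0.2, 0.6, -0.4]
width: 0.0005
grip_force: 0.0
```

```bash
python3 ft.py; python3 -c "
from h import *
togo(.5492,-.103,.07,-11.2)
import cv2
s=r.camera('side'); h=cv2.cvtColor(s,cv2.COLOR_RGB2HSV)
# motion check over time
P=[]
for i in range(6):
    g=r.camera('side'); P.append(np.abs(g.astype(int)-s)[130:215,325:375].mean().round(2))
print(P)
c,R_=r.camera('top'),None
m=cv2.cvtColor(c,cv2.COLOR_RGB2GRAY)
"
```

```text
[ 0.363  0.434 -0.014 -0.095  0.053  0.013]
pos [ 0.5439 -0.1022  0.3144] yaw -11.1 shift cm [ 0.29 15.58 10.24] turn -89.9 t 16.05 tilt [-0.  0. -1.]
ball px 343.96296296296293 182.66666666666666 54
pos [ 0.5439 -0.1022  0.3144] yaw -11.1 shift cm [2.000e-02 5.400e-01 2.444e+01] turn 0.1 t 16.05 tilt [-0.  0. -1.]
[np.float64(2.23), np.float64(2.33), np.float64(2.35), np.float64(2.4), np.float64(2.38), np.float64(2.4)]
```

Call:
{"name": "arm_command", "arguments": {
  "moves": [0, 0.5, 1, 0, 0, 0, 2, 0, 0, 0, 3, 0, 0, 0, 3, 0, 0, 0, 3, 0, 0, 0, 3, 0, 0, 0, 3, 0, 0, 0, 2.5, 0, 0, 0, 1.5, 0, 0, 0, 0.7, 0, 0, 0, 0.3, 0, 0, 0, 0, 0]
}}

```text
time: 17.45
ee_pos: [0.5489, -0.1034, 0.0843]
eef_rot: [0.773, 0.635, -0.0, -0.0]
ft_force: [0.2, -0.3, -0.4]
width: 0.0006
grip_force: 0.0
```

Call:
{"name": "arm_command", "arguments": {
  "moves": [0, 0, 0, 0, 0, 0, 0, 0, 0, 0, 0, 0, 0, 0, 0, 0, 0, 0, 0, 0, 0, 0, 0, 0, 0, 0, 0, 0, 0, 0, 0, 0, 0, 0, 0, 0, 0, 0, 0, 0, 0, 0, 0, 0, 0, 0, 0, 0]
}}

```text
time: 18.45
ee_pos: [0.5489, -0.1033, 0.0845]
eef_rot: [0.773, 0.635, -0.0, -0.0]
ft_force: [-0.6, 0.3, 0.4]
width: 0.0006
grip_force: 0.0
```

```bash
python3 -c "
from h import *
import cv2
togo(.5492,-.103,.05,-11.2)
P=[]
for i in range(20):
    s=r.camera('side'); h=cv2.cvtColor(s,cv2.COLOR_RGB2HSV)
    m=cv2.inRange(h,(18,25,150),(35,110,255))[150:220,320:370]
    m=cv2.medianBlur(m,3); y,x=np.nonzero(m); P.append((x.mean()+320,y.mean()+150))
P=np.array(P);print(P.round(2).T)
cv2.imwrite('pics/s7.png',s[:,:,::-1])
"
```

```text
pos [ 0.5489 -0.1033  0.0845] yaw -11.2 shift cm [0.03 0.03 3.45] turn 0.0 t 18.45 tilt [-0.  0. -1.]
[[351.73 352.81 353.23 351.91 351.21 352.96 355.06 350.19 352.03 352.
  351.81 354.75 351.57 350.62 349.89 352.52 351.68 351.97 352.68 351.5 ]
 [180.97 176.31 172.82 178.56 176.   176.09 170.24 180.88 177.77 174.
  181.06 173.65 181.04 181.08 181.51 177.28 177.73 177.59 175.61 180.44]]
```

Call:
{"name": "arm_command", "arguments": {
  "moves": [0, 0, 1, 0, 0, 0, 0.5, 0, 0, 0, 0, 0, 0, 0, 0, 0, 0, 0, 0, 0, 0, 0, 0, 0, 0, 0, 0, 0, 0, 0, 0, 0, 0, 0, 0, 0, 0, 0, 0, 0, 0, 0, 0, 0, 0, 0, 0, 0]
}}

```text
time: 20.45
ee_pos: [0.5489, -0.1032, 0.0696]
eef_rot: [0.773, 0.635, 0.0, -0.0]
ft_force: [-0.1, -0.0, 0.4]
width: 0.0007
grip_force: 0.0
```

```bash
python3 -c "
from h import *
I=np.array([r.camera('side').astype(float) for i in range(24)])
a=np.array([I[k:k+3].mean(0) for k in range(0,24,3)])
for n,(y0,y1,x0,x1) in dict(carrier=(135,200,325,350),static=(190,260,420,450)).items():
    print(n,I.std(0)[y0:y1,x0:x1].mean().round(2),[np.abs(b-a[0])[y0:y1,x0:x1].mean().round(2) for b in a], np.percentile(a.std(0)[y0:y1,x0:x1],99).round(2))
print(r.read_state()['ee_pos'],r.read_state()['ft_force'],r.read_state()['time'])
"
```

```text
carrier 1.76 [np.float64(0.0), np.float64(1.24), np.float64(1.21), np.float64(1.22), np.float64(1.24), np.float64(1.23), np.float64(1.2), np.float64(1.25)] 2.67
static 2.42 [np.float64(0.0), np.float64(1.65), np.float64(1.6), np.float64(1.61), np.float64(1.65), np.float64(1.61), np.float64(1.62), np.float64(1.59)] 3.06
[ 0.54889697 -0.10324119  0.06950217] [ 0.22490686  0.62958955 -0.30985877] 21.65
```

The carrier is motionless. Now I'll descend on the button.

Call:
{"name": "arm_command", "arguments": {
  "moves": [0, 0, 1, 0, 0, 0, 0.8, 0, 0, 0, 0.4, 0, 0, 0, 0.2, 0, 0, 0, 0, 0]
}}

```text
time: 22.07
ee_pos: [0.5489, -0.1032, 0.0463]
eef_rot: [0.773, 0.635, 0.0, -0.001]
ft_force: [-6.3, 2.6, 17.7]
width: 0.0004
grip_force: 8.8
```

The 17.7 N at z=0.046 means the button is bottomed. I'll release it straight up.

Call:
{"name": "arm_command", "arguments": {
  "moves": [0, 0, -0.3, 0, 0, 0, -0.5, 0, 0, 0, -1, 0, 0, 0, -2, 0, 0, 0, -2, 0, 0, 0, -2, 0, 0, 0, -1, 0, 0, 0, 0, 0]
}}

```text
time: 22.73
ee_pos: [0.55, -0.1035, 0.1356]
eef_rot: [0.773, 0.635, 0.001, 0.001]
ft_force: [0.9, -0.7, -0.2]
width: 0.0007
grip_force: 0.0
```

```bash
cp pics/s7.png /dev/null; python3 -c "
from h import *
import cv2
I=np.array([r.camera('side').astype(float) for i in range(12)])
a=I[:6].mean(0);b=I[6:].mean(0)
p=cv2.imread('pics/s7.png')[:,:,::-1].astype(float)
for n,(y0,y1,x0,x1) in dict(carrier=(135,200,325,350),static=(190,260,420,450)).items():
    print(n,np.abs(a-b)[y0:y1,x0:x1].mean().round(2),np.abs(a-p)[y0:y1,x0:x1].mean().round(2))
s=r.read_state();print(s['ee_pos'],s['ft_force'],s['time'])
h=cv2.cvtColor(a.astype(np.uint8),cv2.COLOR_RGB2HSV)
m=cv2.inRange(h,(18,25,150),(35,110,255))[150:200,320:370];y,x=np.nonzero(m);print(x.mean()+320,y.mean()+150,len(x))
"
```

```text
carrier 1.66 35.97
static 1.16 2.19
[ 0.54880151 -0.10333166  0.13331533] [-0.24137399  0.0586709  -0.01794758] 23.3333
349.37209302325584 175.30232558139534 43
```

Call:
{"name": "arm_command", "arguments": {
  "moves": [0, 0, -1, 0, 0, 0, -3, 0, 0, 0, -4, 0, 0, 0, -4, 0, 0, 0, -3.5, 0, 0, 0, -2, 0, 0, 0, -0.5, 0, 0, 0, 0, 0, 0, 0, 0, 0, 0, 0, 0, 0, 0, 0, 0, 0]
}}

```text
time: 24.25
ee_pos: [0.5483, -0.1032, 0.3122]
eef_rot: [0.773, 0.635, -0.001, -0.001]
ft_force: [0.4, 0.6, 0.5]
width: 0.0007
grip_force: 0.0
```

```bash
python3 ft.py; python3 -c "
from h import *
I=np.array([r.camera('side').astype(float) for i in range(12)])
a=I[:6].mean(0);b=I[6:].mean(0)
for y0,y1,x0,x1 in((135,200,325,360),(190,260,420,450)): print(np.abs(a-b)[y0:y1,x0:x1].mean().round(2))"
```

```text
[-0.394 -0.311 -0.398 -0.092  0.051  0.023]
pos [ 0.5488 -0.1033  0.3132] yaw -11.2 shift cm [ 0.79 15.59 10.12] turn -90.0 t 24.55 tilt [-0.001  0.    -1.   ]
ball px 343.3272727272727 182.14545454545456 55
1.19
1.16
```

The carrier hangs still, with the ball at the same pixel as before (343, 182). I'm handing in.

```bash
python3 -c "
from bench import r
print(r.close_job())"
```

```text
the job is handed in; nothing more can be done
None
```

I hung the loaded carrier in the hook, let it settle, pressed and released the button, and handed the job in at about 25 s with the carrier still and the ball in it; no verdict came back, and I judged the full press only from the 17.7 N reading.

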